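# Set the bread guide's stop in its notch and bring the loaf up to it

## Task

Get the loaf ready for slicing: push the stop of the bread guide along its rail, towards the loaf, until its spring pin drops into the notch, and only then push the loaf along the board from its other end until its end face rests flat against the stop, with the pin still in the notch. Only push, with the fingers: do not pinch the stop's board between the fingers, do not lift or tip the loaf, and leave the other breakfast things where they are.

Things in the scene. Friction and masses are not known exactly. Their poses are not given: they have to be found in the camera images.
- guide: Fixed bread-slicing guide: pale board 210 mm (x) x 460 (y) x 20 thick. Origin: centre of underside, on the table; z up. A fence (12 mm thick, top 54 mm above the table) runs along its -x edge, inner face at guide x = -91 mm; an aluminium rail runs along y at guide x = +77.5 mm, 20 mm wide. The loaf lies between fence and rail.
- notch (a point): Centre of the notch, a 12 mm wide square gap across the 16 mm wide fixed steel strip on top of the rail; the strip is clamped at another place along the rail in each run. The point is 42 mm above the table, level with the strip's flat top. On the rail's far side (+x) two small clamp ears with dark screws stand 12 mm either side of the gap's centre. Axes parallel to the guide's.
- stop (a joint): Travel of the stop along the rail (m), growing towards guide -y, to the loaf: its middle is at guide y = 0.19 - value. Range -0.005 to 0.21, starts 0 to 0.06, the notch always ahead of it. It drags with about 5 N (up to 10 N to start it); at the notch it snaps in by itself and the force dips to nothing, with up to 3 mm of play; about 40 N drives it out again, either way.
- pin (a joint): Height of the stop's spring pin (m): about -0.0005 on the strip's flat top, about -0.0045 when dropped in the notch. Its dark round head, 16 mm across, tops the stop's carriage (88 mm above the table, 84 when dropped). The round tip is 16 mm across. It moves by itself.
- stop_mid (a point): Middle of the stop's carriage (aluminium block 35 x 40 mm astride the rail, top 70 mm above the table), on the pin's axis, 42 mm above the table. At the notch in x and y when the pin has dropped in. Axes parallel to the guide's.
- stop_push (a point): Where to push the stop: on the back (+y, away from the loaf) face of its upright wooden board, 55 mm above the table, at guide x = -20 mm. The board is 14 mm thick (along y), spans guide x -80 to +60 mm and heights 23 to 85 mm above the table. Axes parallel to the guide's.
- stop_front (a point): Point on the front (-y, towards the loaf) face of the stop's board, 14 mm from the back face, at guide x = -30 mm, 55 mm above the table. Axes parallel to the guide's.
- stop_back_half: The half (7 mm thick) of the stop's wooden board away from the loaf. Origin: on the board's mid-plane, at table height, at guide x = 0. Axes parallel to the guide's.
- stop_front_half: The half (7 mm thick) of the stop's wooden board on the loaf's side. Same origin and axes as the other half.
- loaf: Rigid brown loaf, 98 mm wide (its x) x 140 long (its y) x 78 high, 0.3 to 0.5 kg, lying loose on the guide's board (20 mm above the table), roughly along the guide, between the stop and the guide's -y end. Origin: centre of its underside. Sliding it takes about 1.5 to 4 N.
- loaf_front (a point): Centre of the loaf's +y end face (the one that looks to the stop), 35 mm above the loaf's underside. Axes are the loaf's.
- loaf_back (a point): Centre of the loaf's -y end face (where it can be pushed towards the stop), 35 mm above the loaf's underside, 55 mm above the table. Axes are the loaf's.
- jam_jar: Bystander, leave alone: closed glass jar, 60 mm across, 75 tall; stands beyond the guide's rail side. Origin: centre of its underside.
- egg_cup: Bystander, leave alone: white egg cup, 48 mm across, 60 tall; stands beyond the guide's rail side. Origin: centre of its underside.
- spoon: Bystander, leave alone: steel spoon lying flat, 160 mm long; lies on the table just on the robot's side of the guide. Origin: middle of its length, underside.
- mug: Bystander, leave alone: white mug with a handle, 80 mm across, 95 tall; stands to the left of the guide. Origin: centre of its underside.
- plate: Bystander, leave alone: white plate, 170 mm across, 18 tall; lies to the right of the guide. Origin: centre of its underside.
- water: Bystander, leave alone: clear water bottle with a blue cap, 64 mm across, 190 tall; stands far right. Origin: centre of its underside.
- carton: Bystander, leave alone: plain white paper carton, 60 x 110 x 75 mm; stands far left. Origin: centre of its underside.

How it is judged:
By the outcome, as a careful person would: the job done as asked, in the order asked, and still so for the second after the job is handed in, with the robot touching nothing.
It also fails if it takes over 56 s, if anything falls off the work surface, if the arm or the gripper's body presses on something with over 40 N, if the wrist force passes 120 N, or if a joint passes its speed limit or range.

## Robot

A 7-joint arm with a two-finger parallel gripper is mounted at the origin on the work surface. World frame = base frame: x ahead of the robot, y to its left, z up, the work surface at z = 0. Lengths are in m, angles in rad, forces in N, time in s.
With the tool pointing down it reaches from about 0.425 to 0.95 m from the base axis. Payload 4.7 kg.
Tool frame: the origin (TCP) lies on the centre line of the jaws, within the pads' length; the fingertips stand robot.nose_length ahead of it and the grasp point (between the pads) lies 8 mm behind it (robot.nose_length is the distance from the TCP to the fingertips, in m); z points along the fingers, y is the line along which they close (so a half turn about z gives the same grasp; the last joint's range is limited). The gripper opens to 85 mm and grips with 20 to 120 N. Pads are 22 mm wide; open, the fingers measure 114 mm over their backs; the gripper's body (76 mm by 85 mm) begins 54 mm behind the grasp point. The pads swing forward as they close: fully open they stand 13 mm farther back than shut.
Start: joints at [-1.218, 0.469, -0.049, 1.532, 0.024, 1.141, -0.082], TCP at [0.251, 0.626, 0.242] pointing down, gripper open.
Joint ranges: [-2.59, 2.59], [-0.33, 1.99], [-1.39, 1.29], [0.1, 2.45], [-1.04, 4.18], [0.21, 1.99], [-2.66, 2.66]. Speed limits (rad/s): [2.57, 2.57, 3.14, 3.14, 3.14, 3.14, 3.14].

## Interface

Orientations are given as [roll, pitch, yaw] about the fixed x, y, z axes, in that order (R = Rz(yaw) Ry(pitch) Rx(roll)).
In Python, from plant import robot gives the robot as it stands. Calls block until the motion is done:
- robot.goto(position, orientation): joint-space move of the TCP to a pose.
- robot.move_straight(position, vel=0.15, attitude=None, contact_N=None): straight line of the TCP; attitude=None keeps the orientation; vel is the mean speed in m/s. With contact_N (N) it stops when the force on the tool has changed by that much, and returns True; else False.
- robot.move_joints(angles): joint-space move.
- robot.grip(opening, strength=None): opening from 0.0 (shut) to 1.0 (fully open); strength is the grip in N (None keeps the last); returns when the fingers have stopped.
- robot.sleep(seconds).
- robot.inverse_kinematics(position, orientation): joint angles nearest the present ones, or None.
- robot.sense(): the state.
- robot.grab_frame(name): name is "scene" or "side" or "wrist"; returns a dict with "image" (384x512x3 uint8, red, green, blue), "range_z" (384x512 float32, m along the optical axis (not along the pixel's ray), 0 where there is no reading), "fx", "fy", "cx", "cy" (pixels), "R" (3x3) and "t" (3): a world point X has camera coordinates R X + t. Camera axes: x right, y down, z forward; pixel columns grow to the right and rows downward; lengths in m; the calibration is good to about 2 mm. A picture is of the moment at which its call begins.
A pose or a line that the arm cannot do raises robot.IKError and nothing moves.
- robot.close_job(): hands the job in; it is judged then, once.
The state is a dict: "t": time; "joint_pos": joint angles; "joint_velocities": joint speeds; "effort": joint torques, N m; "tcp_pos": TCP position; "tcp_rot": TCP orientation; "wrist_force": force on the tool from outside, world axes, zero at the start; "torque": the same for the moment, N m; "opening": opening from 0.0 (shut) to 1.0 (fully open); "gripper_force": force on a finger pad.
Only numpy, scipy, OpenCV 4.12 (cv2) and the standard library are available. Lean on these libraries where they do the work, as an engineer would, in place of code of your own. Each camera call takes 0.05 s, during which the arm holds its last target. There are 200 camera calls.

## Working session

There is one attempt and no reset: what is moved stays moved. The work goes in short steps, each a Python script; the robot and the scene stay as the last script left them, time stands still between calls to the robot, and variables do not carry over. Pictures are saved under pics/ and viewed, at most 10 in all, crops included, and the job is handed in when it is done.

```bash
mkdir -p pics; ls
python3 - <<'E'
from plant import robot
import cv2,numpy as np
s=robot.sense();print(s['t'],s['tcp_pos'],s['tcp_rot'],robot.nose_length,s['wrist_force'])
for n in ["scene","side"]:
    f=robot.grab_frame(n);np.savez(f"{n}0.npz",**f)
    cv2.imwrite(f"pics/{n}0.png",f["image"][:,:,::-1]);print(n,-f["R"].T@f["t"])
E
```

```text
pics
0.0 [0.25128559 0.62588316 0.24126891] [-3.13967463e+00  5.53444382e-05  2.75979357e+00] 0.011 [-0.18804567  0.43182539 -0.21335719]
scene [ 1.18126274 -0.73751237  1.12078512]
side [ 0.28154704 -1.07708582  0.8074193 ]
```

View pics/scene0.png

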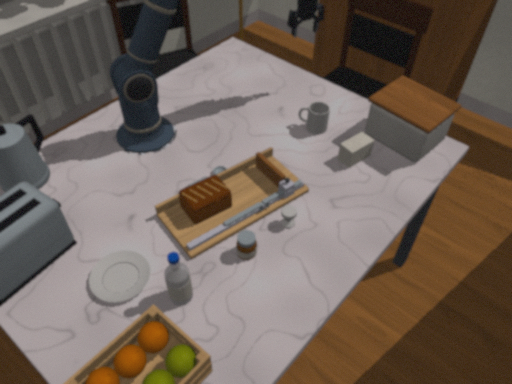

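View pics/side0.png

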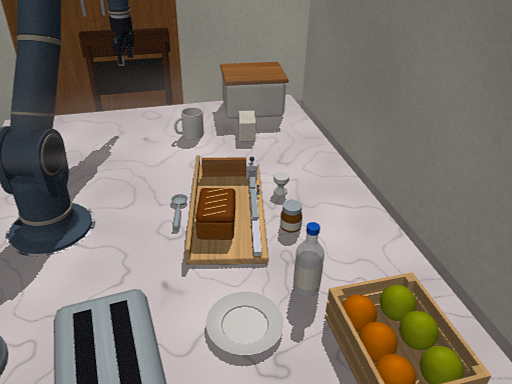

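The side view shows the guide at about (190–268, 155–265), with the loaf at (215,213), the carriage at (252,168) and the strip along (256,180–250). The spoon is left of it, the jar and egg cup right. Next: coarse pose from the depth data.

```bash
cat > h.py <<'E'
import numpy as np,cv2
def cloud(f):
    z=np.asarray(f["range_z"],float);v,u=np.mgrid[:z.shape[0],:z.shape[1]]
    P=np.stack([(u-f["cx"])/f["fx"]*z,(v-f["cy"])/f["fy"]*z,z],-1)
    W=(P-f["t"])@np.asarray(f["R"]);W[z<=0]=np.nan;return W
def ray(f,u,v,h):
    R=np.asarray(f["R"]);o=-R.T@f["t"];d=R.T@np.array([(u-f["cx"])/f["fx"],(v-f["cy"])/f["fy"],1.])
    return o+d*(h-o[2])/d[2]
def rect(p):
    c,(w,h),a=cv2.minAreaRect((p*1000).astype(np.float32));b=cv2.boxPoints((c,(w,h),a))
    e=[b[1]-b[0],b[2]-b[1]];L=max(e,key=np.linalg.norm);yaw=np.arctan2(L[1],L[0])-np.pi/2
    return np.array(c)/1000,max(w,h),min(w,h),np.degrees((yaw+np.pi/2)%np.pi-np.pi/2)
E
python3 - <<'E'
from h import *
for n in ["scene","side"]:
    f=np.load(n+"0.npz");W=cloud(f);hsv=cv2.cvtColor(f["image"],cv2.COLOR_RGB2HSV)
    box=(W[...,0]>.35)&(W[...,0]<.95)&(abs(W[...,1])<.4)
    for nm,lo,hi,smin in [("board",.01,.03,60),("loaf",.09,.11,80),("loafall",.04,.11,120)]:
        m=box&(W[...,2]>lo)&(W[...,2]<hi)&(hsv[...,1]>smin)
        k,l,st,_=cv2.connectedComponentsWithStats(m.astype(np.uint8))
        for i in range(1,k):
            if st[i,4]>60: print(n,nm,st[i],rect(W[l==i][:,:2]))
E
```

```text
scene board [266 154  32  28 225] (array([0.51621948, 0.17920726]), 147.8226318359375, 29.832035064697266, np.float32(76.54365))
scene board [ 157  163  152   95 3939] (array([ 0.49557495, -0.03778975]), 457.83502197265625, 206.35311889648438, np.float32(-12.000635))
scene loaf [179 175  52  35 997] (array([ 0.4473934, -0.1179404]), 137.32801818847656, 95.89768981933594, np.float32(-14.531814))
scene loafall [255 153  30  30 361] (array([0.50256744, 0.11875125]), 161.16412353515625, 50.12855529785156, np.float32(62.031944))
scene loafall [ 178  176   54   46 1545] (array([ 0.43881396, -0.10284077]), 167.26730346679688, 123.7486572265625, np.float32(-14.349701))
scene loafall [238 245  18   8  68] (array([ 0.66339514, -0.16595021]), 49.87461853027344, 21.049407958984375, np.float32(-40.14152))
side board [ 189  163   79  100 3624] (array([ 0.4939104, -0.0410027]), 462.3483581542969, 197.5192108154297, np.float32(-12.1226635))
side loaf [ 196  188   39   32 1085] (array([ 0.44201675, -0.12068051]), 140.07962036132812, 96.18147277832031, np.float32(-14.57022))
side loafall [187 156  12  88 256] (array([ 0.39666901, -0.00941034]), 427.66497802734375, 9.686046600341797, np.float32(-12.097015))
side loafall [201 158  45  15 606] (array([0.50868286, 0.10866267]), 138.4560089111328, 21.169116973876953, np.float32(75.33853))
side loafall [ 195  188   40   48 1735] (array([ 0.44142432, -0.1210731 ]), 141.97979736328125, 100.0636978149414, np.float32(-15.241641))
side loafall [281 211  21  12 125] (array([ 0.64030292, -0.17072546]), 55.0046272277832, 30.872426986694336, np.float32(71.525566))
```

Run:
```python
from h import *
from plant import robot
g=np.array([.495,-.039]);a=np.radians(-12.05);ex=np.array([np.cos(a),np.sin(a)]);ey=np.array([-ex[1],ex[0]])
p=g+.0*ex+.05*ey
best=min((y for y in (a+np.pi/2,a-np.pi/2)),key=lambda y:(lambda q:9 if q is None else abs(q[6]))(robot.inverse_kinematics([*p,.33],[np.pi,0,y])))
print(best,robot.inverse_kinematics([*p,.33],[np.pi,0,best]))
robot.goto([*p,.33],[np.pi,0,best]);print(robot.sense()['t'])
f=robot.grab_frame("wrist");np.savez("w0.npz",**f);cv2.imwrite("pics/w0.png",f["image"][:,:,::-1]);print(-f["R"].T@f["t"],f["R"])
```

```text
1.3604841519295798 [-0.63297169  0.11715127  0.59199508  1.83344375 -0.06972596  1.21159626
 -0.22992422]
2.4917
[0.52136978 0.08621939 0.46229563] [[ 9.78678961e-01 -2.05395802e-01  2.34401834e-04]
 [-1.96144413e-01 -9.34257671e-01  2.97808619e-01]
 [-6.09496484e-02 -2.91505006e-01 -9.54625566e-01]]
```

View pics/w0.png

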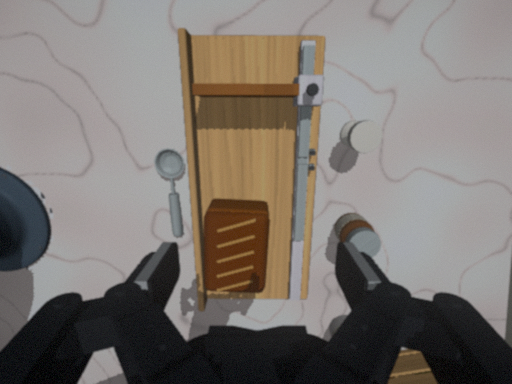

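The wrist view shows the whole guide: stop board along row 89, pin head at about (312,90), clamp ears at about (312,152) and (311,167) with the notch between them, loaf at (237,245). Measuring these in the guide frame.

Run:
```python
from h import *
f=np.load("w0.npz");W=cloud(f);im=f["image"];hsv=cv2.cvtColor(im,cv2.COLOR_RGB2HSV)
c=im[65:185,280:330][:,:,::-1];cv2.imwrite("pics/crop0.png",cv2.resize(c,None,fx=5,fy=5,interpolation=cv2.INTER_CUBIC))
m=(W[...,2]>.012)&(W[...,2]<.028)&(hsv[...,1]>50);m[:, :185]=0;m[:,330:]=0;m[305:]=0
print("board",rect(W[m][:,:2]))
g,_,_,d=rect(W[m][:,:2])
# yaw from fence top line
fm=(W[...,2]>.048)&(W[...,2]<.058);fm[:,:175]=0;fm[:,207:]=0;fm[300:]=0
p=W[fm][:,:2];print("fence",rect(p),len(p))
a=np.radians(rect(p)[3]);ex=np.array([np.cos(a),np.sin(a)]);ey=np.array([-ex[1],ex[0]])
G=lambda p:(np.array([(p[:2]-g)@ex,(p[:2]-g)@ey])*1000).round(1)
print("g",g,np.degrees(a))
for n,u,v,h in [("pin",312,90,.088),("ear1",312,152,.042),("ear2",311,167,.042),("stopback_top L",194,84,.085),("stopfront_top L",195,95,.085),("loaf far L",208,199,.098),("far R",269,202,.098),("guide TL",188,36,.02),("TR",325,37,.02),("BR",309,300,.02)]:
    print(n,G(ray(f,u,v,h)))
b=(W[...,2]>.078)&(W[...,2]<.09);b[110:]=0;b[:,297:]=0;b[:,190:]&=True;q=W[b][:,:2];r=rect(q);print("stopboard",r,G(r[0]))
l=(W[...,2]>.09)&(W[...,2]<.105)&(hsv[...,1]>80);l[:190]=0;l[:,200:280]&=True;l[:,280:]=0;l[:,:200]=0;r=rect(W[l][:,:2]);print("loaf",r,G(r[0]))
```

```text
board (array([ 0.49727005, -0.03437993]), 457.8318786621094, 196.03004455566406, np.float32(-11.877548))
fence (array([ 0.40932959, -0.0033315 ]), 433.2070617675781, 34.2544059753418, np.float32(-12.152996)) 2278
g [ 0.49727005 -0.03437993] -12.152995
pin [ 69.7 148.9]
ear1 [84.6 61.5]
ear2 [84.5 37.6]
stopback_top L [-84.3 155.6]
stopfront_top L [-83.9 142.1]
loaf far L [-71.3   1.8]
far R [16.  -2.3]
guide TL [-103.   226.2]
TR [ 97. 226.]
BR [ 102.4 -232.8]
stopboard (array([0.5105675 , 0.11553648]), 136.14068603515625, 13.729093551635742, np.float32(78.027756)) [-18.6 149.4]
loaf (array([ 0.4455589 , -0.11534258]), 136.10818481445312, 97.82266235351562, np.float32(-14.342454)) [-33.5 -90. ]
```

View pics/crop0.png

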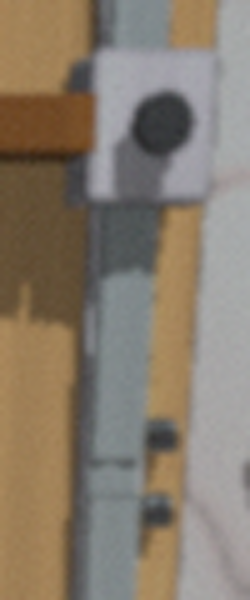

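The crop shows the notch at image rows about 157–164 (between the ears), so guide y ≈ 49 mm, with the stop at ≈ 149 mm. So the stop travels about 100 mm. I'll approach behind its board.

```bash
cat >> h.py <<'E'
from plant import robot
A=np.radians(-12.1);ex=np.array([np.cos(A),np.sin(A)]);ey=np.array([-ex[1],ex[0]])
g0=np.array([.49727,-.03438])-.006*ex
YAW=A+np.pi/2;ATT=[np.pi,0,YAW]
def P(x,y,z): return [*(g0+x*ex+y*ey),z]
def gy():
    p=np.array(robot.sense()['tcp_pos'][:2])-g0;return p@ex*1e3,p@ey*1e3
def F():
    w=np.array(robot.sense()['wrist_force']);return w[:2]@ex,w[:2]@ey,w[2]
def rep(*a): print(*a,'t %.2f'%robot.sense()['t'],'xy %.1f %.1f'%gy(),'F %.1f %.1f %.1f'%F())
E
python3 - <<'E'
from h import *
robot.grip(.4)
robot.goto(P(-.02,.20,.16),ATT);rep('above')
robot.move_straight(P(-.02,.20,.054),vel=.1,contact_N=8);rep('down')
c=robot.move_straight(P(-.02,.155,.054),vel=.03,contact_N=4);rep('touch',c)
c=robot.move_straight(P(-.02,.14,.054),vel=.03,contact_N=25);rep('push',c)
E
```

```text
above t 4.02 xy -18.6 199.2 F -0.4 -0.3 0.4
down t 5.22 xy -19.5 200.3 F -0.6 0.3 -0.0
touch True t 6.25 xy -20.3 167.6 F 0.7 0.3 0.1
push False t 7.33 xy -20.5 143.0 F -1.3 7.2 -2.9
```

Run:
```python
from h import *
c=robot.move_straight(P(-.02,.084,.054),vel=.04,contact_N=22);rep('push',c)
y=.084
while y>.050 and not c:
    y-=.002
    c=robot.move_straight(P(-.02,y,.054),vel=.012,contact_N=15);rep(round(y,3),c)
    if abs(F()[1])<1.5: break
f=robot.grab_frame("scene");np.savez("s1.npz",**f)
f=robot.grab_frame("wrist");np.savez("w1.npz",**f);cv2.imwrite("pics/w1.png",f["image"][:,:,::-1])
```

```text
push False t 8.88 xy -20.6 86.9 F -1.2 7.5 -2.9
0.082 False t 9.20 xy -20.5 84.6 F -0.4 7.0 -1.8
0.08 False t 9.52 xy -20.6 82.5 F -0.5 6.5 -2.8
0.078 False t 9.83 xy -20.5 80.6 F -0.8 7.7 -2.4
0.076 False t 10.15 xy -20.5 78.5 F -0.2 6.4 -3.8
0.074 False t 10.47 xy -20.6 76.4 F -0.7 6.1 -2.4
0.072 False t 10.78 xy -20.5 74.2 F -0.6 6.3 -1.7
0.07 False t 11.10 xy -20.4 70.5 F -0.5 2.1 -0.9
0.068 False t 11.42 xy -19.9 67.4 F -1.0 0.4 -0.3
```

View pics/w1.png

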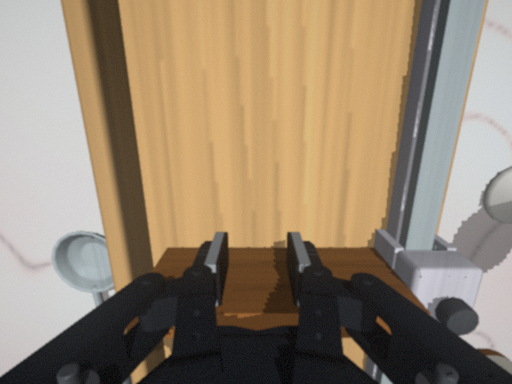

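The fingers are behind the board, with the pin head at (457,315). The force dipped to zero at the predicted place. I'll back off, lift and check from above.

Run:
```python
from h import *
robot.move_straight(P(-.02,.09,.054),vel=.06)
robot.move_straight(P(-.02,.09,.2),vel=.2)
robot.goto(P(.02,.0,.3),ATT);robot.sleep(.2);rep('above')
f=robot.grab_frame("wrist");np.savez("w2.npz",**f);cv2.imwrite("pics/w2.png",f["image"][:,:,::-1])
W=cloud(f);np.save('W2.npy',W)
```

```text
above t 13.73 xy 18.7 1.7 F 0.0 -0.3 0.3
```

View pics/w2.png

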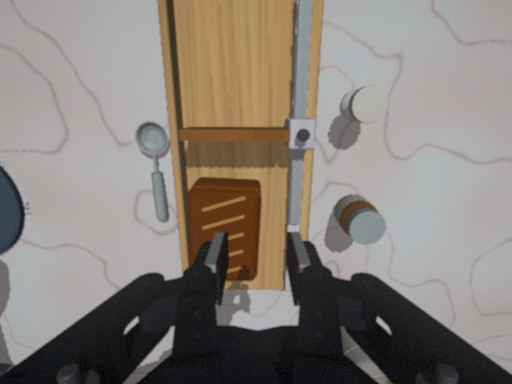

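The stop is now at row 133 with the pin head at (303,135) and the ears hidden. Checking the pin-head height against the first view, and the loaf pose.

Run:
```python
import numpy as np
from h import *
def G(p): return ((p[:2]-g0)@ex*1e3).round(1),((p[:2]-g0)@ey*1e3).round(1)
for n,u,v in [("w0",312,90),("w2",303,135)]:
    f=np.load(n+".npz");W=cloud(f);g=cv2.cvtColor(f["image"],cv2.COLOR_RGB2GRAY)
    s=np.s_[v-12:v+13,u-12:u+13];dark=(g[s]<75)&(W[s][...,2]>.06)
    z=W[s][...,2];vv,uu=np.where(dark)
    lit=(g[s]>130)&(z>.06)
    c=(u-12+uu.mean(),v-12+vv.mean())
    print(n,dark.sum(),"pin z",np.median(z[dark]).round(4),np.percentile(z[dark],[25,75,90]).round(4),"carriage",np.median(z[lit]).round(4),c,G(ray(f,*c,.086)))
f=np.load("w2.npz");W=cloud(f);hsv=cv2.cvtColor(f["image"],cv2.COLOR_RGB2HSV)
l=(W[...,2]>.09)&(W[...,2]<.105)&(hsv[...,1]>80);l[:165]=0;l[:,:180]=0;l[:,270:]=0;r=rect(W[l][:,:2]);print("loaf",r,G(r[0]))
b=(W[...,2]>.078)&(W[...,2]<.09);b[:110]=0;b[155:]=0;b[:,287:]=0;b[:,:175]=0;r=rect(W[b][:,:2]);print("stop",r,G(r[0]))
```

```text
w0 104 pin z 0.0889 [0.0883 0.0896 0.0901] carriage 0.0711 (np.float64(311.8173076923077), np.float64(89.54807692307692)) (np.float64(76.0), np.float64(149.5))
w2 95 pin z 0.0848 [0.0842 0.0853 0.0857] carriage 0.0711 (np.float64(302.46315789473687), np.float64(134.9578947368421)) (np.float64(75.1), np.float64(49.0))
loaf (array([ 0.44502753, -0.11528146]), 135.57125854492188, 98.17974853515625, np.float32(-14.864813)) (np.float64(-28.1), np.float64(-90.1))
stop (array([0.48904559, 0.01728769]), 134.78672790527344, 13.421268463134766, np.float32(77.973145)) (np.float64(-12.9), np.float64(48.8))
```

The pin has dropped (84.8 mm against 88.9 mm before) at guide y = 49. The loaf is untouched, about 2.7° off, so I'll push it with two fingers square to the guide.

Run:
```python
from h import *
robot.goto(P(-.029,-.197,.17),ATT);robot.grip(.55);rep('above')
robot.move_straight(P(-.029,-.197,.056),vel=.1,contact_N=8);rep('down')
c=robot.move_straight(P(-.029,-.16,.056),vel=.03,contact_N=2.5);rep('touch',c)
c=robot.move_straight(P(-.029,-.122,.056),vel=.04,contact_N=12);rep('push',c)
y=-.122
while y<-.098 and not c:
    y+=.0015
    c=robot.move_straight(P(-.029,y,.056),vel=.012,contact_N=12);rep(round(y,4),c)
    if F()[1]<-8: break
f=robot.grab_frame("scene");np.savez("s3.npz",**f)
```

```text
above t 15.02 xy -28.3 -196.2 F 0.2 -0.4 -0.0
down t 16.31 xy -28.6 -197.1 F 0.5 0.4 0.1
touch True t 17.39 xy -28.9 -162.0 F 0.3 -0.3 0.1
push False t 18.56 xy -28.9 -121.6 F -0.7 -0.2 -0.7
-0.1205 False t 18.83 xy -28.9 -120.9 F -0.2 -2.8 0.7
-0.119 False t 19.11 xy -28.9 -119.4 F -0.3 -3.2 1.3
-0.1175 False t 19.38 xy -28.8 -117.6 F -0.9 -3.9 2.1
-0.116 False t 19.66 xy -28.8 -115.9 F 0.5 -3.0 1.8
-0.1145 False t 19.93 xy -28.9 -114.3 F 0.5 -4.1 0.7
-0.113 False t 20.21 xy -29.0 -112.8 F 0.7 -3.3 1.0
-0.1115 False t 20.48 xy -29.1 -111.3 F 0.2 -2.7 1.5
-0.11 False t 20.76 xy -29.0 -110.6 F -0.2 -5.5 0.3
-0.1085 False t 21.03 xy -29.0 -110.5 F -0.2 -9.1 1.6
```

The force rose at the predicted contact. I'll press a little more to seat it, then back off and look.

Run:
```python
from h import *
robot.move_straight(P(-.029,-.107,.056),vel=.012,contact_N=12);rep('seat')
robot.sleep(.3);rep('held')
robot.move_straight(P(-.029,-.15,.056),vel=.05)
robot.move_straight(P(-.029,-.15,.2),vel=.2)
robot.goto(P(.0,-.03,.30),ATT);robot.sleep(.2);rep('above')
f=robot.grab_frame("wrist");np.savez("w4.npz",**f)
im=f["image"][:,:,::-1];cv2.imwrite("pics/w4.png",cv2.resize(im[60:260,130:370],None,fx=3,fy=3,interpolation=cv2.INTER_CUBIC))
def G(p): return ((p[:2]-g0)@ex*1e3).round(1),((p[:2]-g0)@ey*1e3).round(1)
W=cloud(f);hsv=cv2.cvtColor(f["image"],cv2.COLOR_RGB2HSV);g=hsv[...,2]
l=(W[...,2]>.09)&(W[...,2]<.105)&(hsv[...,1]>80);r=rect(W[l][:,:2]);print("loaf",r,G(r[0]))
b=(g<75)&(W[...,2]>.08)&(W[...,2]<.093);gx=(W[...,:2]-g0)@ex;b&=(gx>.06)&(gx<.095)
print("pin",b.sum(),np.median(W[b][:,2]),G(np.median(W[b],0)))
```

```text
seat t 21.36 xy -29.0 -110.3 F -0.1 -12.4 0.7
held t 21.66 xy -29.1 -110.3 F -0.7 -13.2 0.8
above t 24.42 xy -0.8 -31.8 F 0.4 0.1 0.7
loaf (array([ 0.58407098, -0.25184396]), 629.00927734375, 156.27684020996094, np.float32(33.01681)) (np.float64(136.5), np.float64(-194.4))
pin 102 0.08468269674748627 (np.float64(75.3), np.float64(48.6))
```

View pics/w4.png

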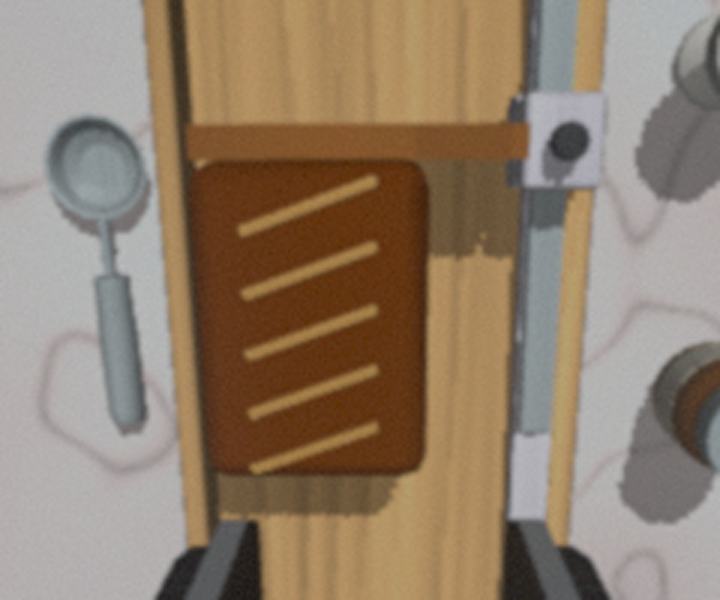

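The loaf's front edge (row 160) lies along the whole stop board, and the pin is still down (84.7 mm, y 48.6). One numeric check of loaf yaw and gap, then hand in if good.

Run:
```python
from h import *
f=np.load("w4.npz");W=cloud(f);hsv=cv2.cvtColor(f["image"],cv2.COLOR_RGB2HSV)
gx=(W[...,:2]-g0)@ex;gyy=(W[...,:2]-g0)@ey
l=(W[...,2]>.09)&(W[...,2]<.105)&(hsv[...,1]>80)&(abs(gx)<.1)&(abs(gyy)<.2)
r=rect(W[l][:,:2]);y=(r[0]-g0)@ey*1e3
rel=r[3]-np.degrees(A);front=y+70;print(r,"rel yaw",rel,"front y",front,"stop front ~41.7")
if abs(rel)<1 and abs(front-41.7)<3: print(robot.close_job())
```

```text
(array([ 0.45559555, -0.05346116]), 134.00717163085938, 98.44403076171875, np.float32(-12.037621)) rel yaw 0.062379455566405895 front y 42.607024627713955 stop front ~41.7
the job is handed in; nothing more can be done
None
```

The job is done and handed in after about 25 s: the stop's pin is in the notch (head at 84.7 mm), and the loaf lies flat against the stop, within 0.1° and about 1 mm by camera.

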